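Unsnap the lunch box cover and lay it on the trivet

TASK

Open the steel lunch box: press the two black side tabs on its cover together until both catches let go, and lift the cover off without forcing it; the latch is not always in the middle of the cover, so feel for both tabs and centre your grip before you squeeze hard. Then lay the cover flat, right way up, on the middle of the near round cork trivet (not the one at the table's far edge), setting it down gently, and leave the mug and the jars where they stand.

Things in the scene. Friction and masses are not known exactly. Their poses are not given: they have to be found in the camera images.
- lunchbox: open steel box, 150 (x) x 120 (y) x 70 mm high, walls 4 mm, held to the table by suction feet (it does not move). Origin: middle of its underside; z up. In the middle of each end wall (+x, -x), just under the rim, is a window that a catch of the cover reaches into.
- rim_middle (a point): middle of the box's mouth, 70 mm above its underside. Pressing or pulling the cover against the box with over 30 N of contact force damages it (a sideways push of 15 N on one tab alone, over 30 mm above the rim, can already make that much edge contact): a catch that is still engaged stops the cover after 1 mm of lift; feel the pull, and squeeze with about 20 N.
- cover: grey plastic snap cover, 0.24 to 0.35 kg: plate 156 (x) x 126 (y) x 8 mm on the box's rim. Origin: middle of the plate's underside, 70 mm above the table while shut; z up; x, y along the box's. A skirt reaches 14 mm below the origin, with 1 mm play in the box. A black latch stands on top: a block 30 (x) x 14 (y) mm up to 33 mm above the origin, with an upright press tab on its +y and its -y side.
- latch_height (a point): over the cover's middle, 26 mm above its origin: mid-height of the two tabs. A tab is 32 mm wide (x), 6 mm thick, 10 to 41 mm above the cover's origin; outer faces 40 mm apart. The latch (block and both tabs together) stands up to 14 mm to either side (along y) of the cover's middle; it stays there (80 N to shift). This offset is NOT in the reading: feel for it.
- plate_top (a point): middle of the plate's upper face, 8 mm above the cover's origin. Each tab goes 5 mm in to a stop, spring 5 N at first, 15.5 N at the stop; pressed 4.5 mm it frees its own catch (+y tab: catch at the +x end, -y tab: -x end); let go it springs back. Both must be in at once: outer faces then 30 to 31 mm apart. An off-centre grip stops on one tab, pushes the hand sideways and leaves the other tab out.
- trivet: the nearer round cork trivet (another lies farther back, at the far left; leave that), 209 mm across, 14 mm thick, fixed on the table. Origin: middle of its underside. The cover lying on it rests on its skirt, the cover's origin then 28 mm above the table; it may lie in any yaw.
- mug: cream mug, 83 mm wide, 94 mm high, handle at its side. Origin: middle of its underside. Leave it alone.
- honey_jar: glass jar with a grey lid, 71 mm wide, 110 mm high. Origin: middle of its underside. Leave it alone.
- spice_jar: small jar with a green cap, 46 mm wide, 106 mm high. Origin: middle of its underside. Leave it alone.
Mind the look-alikes: they are no part of the job. Leave any green look-alike of the cover alone.

How it is judged:
By the outcome, as a careful person would: the job done as asked, in the order asked, and still so for the second after the job is handed in, with the robot touching nothing.
It also fails if it takes over 72 s, if anything falls off the work surface, if the arm or the gripper's body presses on something with over 40 N, if the wrist force passes 120 N, or if a joint passes its speed limit or range.

ROBOT

A 6-joint arm with a two-finger parallel gripper is mounted at the origin on a cart in front of the work surface, level with it; the furniture and walls round the work are solid. World frame = base frame: x ahead of the robot, y to its left, z up, the work surface at z = 0. Lengths are in mm, angles in degrees, forces in N, time in s.
With the tool pointing down it reaches from about 350 to 850 mm from the base axis. Payload 8.1 kg.
Tool frame: the origin (TCP) lies midway between the tips of the shut fingers; the grasp point (between the pads) lies 19 mm behind it; z points along the fingers, y is the line along which they close (so a half turn about z gives the same grasp; the last joint's range is limited). The gripper opens to 85 mm and grips with 20 to 120 N. Pads are 22 mm wide; open, the fingers measure 114 mm over their backs; the gripper's body (76 mm by 85 mm) begins 54 mm behind the grasp point. The pads swing forward as they close: fully open they stand 13 mm farther back than shut.
Start: joints at [-76.513, 7.471, 85.268, -0, 87.261, -4.893], TCP at [189.216, -569.388, 231.292] pointing down, gripper open.
Joint ranges: [-169.43, 169.43], [-51.17, 129.36], [1.28, 143.12], [-76.62, 256.62], [0, 156.53], [-152.29, 152.29]. Speed limits (degrees/s): [136.94, 136.94, 159.86, 180, 180, 180].

INTERFACE

Orientations are given as [roll, pitch, yaw] about the fixed x, y, z axes, in that order (R = Rz(yaw) Ry(pitch) Rx(roll)).
In Python, from bench import sense, snapshot, camera_params, hand_in, masks_of, pinpoint gives the robot as it stands.
- The arm moves only by the tool step_arm, never from a script. Its argument "targets" is a list of rows, each an object with "angular": the turn, a rotation vector about the tool's x, y, z scaled (see below), a list of three; "dp": the shift along the tool's x, y, z scaled (see below), a list of three; "fingers": the closure, from 0 (fully open) to 1 (shut). A call has exactly 8 rows; each row is the pose to reach, as a shift and turn from the pose commanded when the call began, along the tool's axes at that moment, turning the shorter way round; what a row does not reach only later rows make up. The controller multiplies each number of a shift by 0.2 m and each number of a turn by 180 degrees. A row lasts 1/8 s, in which the tool goes at most 62.5 mm and 10.7 degrees, less where a joint would pass 70% of its speed; a pose out of reach is approached as far as the arm can. A call with a number of a shift or a turn outside -1 to 1 is refused whole. A call with a gripper value outside its range is refused whole. The fingers move at their own pace and stop on an object; "newtons" is the grip in N (left out, the last holds). Time passes only in rows, so rows that repeat a pose let the fingers close, or fill a call up. It gives the time, the measured TCP pose, the force, the opening and the grip force at its end, in the units of the state.
- sense(): the state, without advancing time (a new reading comes with each control period).
- snapshot(name): name is "scene" or "top" or "wrist"; returns the picture (480x640x3 uint8, blue, green, red); there is no depth.
- camera_params(name): a dict with "vfov" (degrees; the focal length in pixels is half the picture's height over the tangent of half this angle, whatever the lens; pixels are square), "cx", "cy" (the principal point, pixels), "R" (3x3) and "t" (3): a world point X has camera coordinates R X + t. Camera axes: x right, y down, z forward; pixel columns grow to the right and rows downward; lengths in mm; the calibration is good to about 2 mm. A picture is of the moment at which its call begins: read the wrist's pose just before it. camera_params takes no time and is no camera call; for the wrist camera it gives the pose at the moment of the call.
- hand_in(): hands the job in; it is judged then, once.
Trained networks look in the newest picture that a camera, given by its name, has taken for a name from the list of things; names that differ only in an ending like _2 or _b are one class to them, and where a whole thing is asked for, a point or a joint stands for the part that bears it (a point fixed in the world has none). Each returns a list of dicts, best first, with "conf" (0 to 1); they miss things now and then, are a little off and sometimes report something else, mostly with a low value. They report only what shows in the picture. A call takes as long as a camera call. They do not tell look-alikes from the thing itself.
- masks_of(camera, label): "pixels" (480x640 bool, what is visible of it) and "at" ([column, row] in pixels, amid what is visible of it).
- pinpoint(camera, label): "at" ([column, row] in pixels: a listed point, or the origin of a listed thing).
The state is a dict: "time": time; "joint_pos": joint angles; "qd": joint speeds; "joint_efforts": joint torques, N m; "tool_pos": TCP position; "tcp_rot": TCP orientation; "ft_force": force on the tool from outside, world axes, zero at the start; "wrist_torque": the same for the moment, N m; "finger_gap": finger opening in mm; "grip_force": force on a finger pad.
Only numpy, scipy, OpenCV 4.12 (cv2) and the standard library are available. Lean on these libraries where they do the work, as an engineer would, in place of code of your own. Each camera call takes 0.05 s, during which the arm holds its last target. There are 200 camera calls.

## Working session

There is one attempt and no reset: what is moved stays moved. The work goes in short steps, Python scripts to look and compute and a tool call to move; the robot and the scene stay as the last step left them, time stands still between calls to the robot, and variables do not carry over. Pictures are saved under pics/ and viewed, at most 10 in all, crops included, and the job is handed in when it is done.

Besides the shell and the picture viewer there is one more tool, called after "Call:" as name(argument=value, ...), one argument or row to a line, values as JSON. step_arm: Moves the arm, as the interface text tells. Its arguments: {"type":"object","properties":{"targets":{"type":"array","items":{"type":"object","properties":{"angular":{"type":"array","items":{"type":"number","minimum":-1,"maximum":1}},"dp":{"type":"array","items":{"type":"number","minimum":-1,"maximum":1}},"fingers":{"type":"number"}}}},"newtons":{"type":"number"}},"required":["targets"]}

```bash
mkdir -p pics
python3 - <<'E'
from bench import *
import cv2,numpy as np
s=sense(); print({k:np.round(v,2) if not isinstance(v,str) else v for k,v in s.items()})
a=snapshot("scene");b=snapshot("top")
cv2.imwrite("pics/scene.png",a);cv2.imwrite("pics/top.png",b)
for c in("scene","top"):
  p=camera_params(c);print(c,p)
  for l in("cover","lunchbox","latch_height","plate_top","trivet","mug","honey_jar","spice_jar"):
    print(c,l,[(np.round(d["at"]),round(d["conf"],2)) for d in pinpoint(c,l)])
E
```

```text
{'time': np.float64(0.0), 'joint_pos': array([-76.51,   7.52,  85.33,  -0.  ,  87.26,  -4.89]), 'qd': array([-0.06, -0.05,  0.05,  0.06,  0.13,  0.03]), 'joint_efforts': array([-0.000e+00, -5.694e+01, -5.006e+01, -0.000e+00,  1.000e-02,
       -0.000e+00]), 'tool_pos': array([ 189.09, -568.85,  230.23]), 'tcp_rot': array([-1.7989e+02, -1.0000e-02,  1.8380e+01]), 'ft_force': array([-0.84, -0.03, -0.3 ]), 'wrist_torque': array([-0.01, -0.02, -0.01]), 'grip_force': np.float64(0.0), 'finger_gap': np.float64(85.72)}
scene {'vfov': 42.03886253002232, 'cx': 310.3300189067449, 'cy': 243.66420560281358, 'R': array([[ 0.10643597, -0.99431457,  0.00314917],
       [-0.36977299, -0.0425218 , -0.92814861],
       [ 0.92300559,  0.09762392, -0.37219652]]), 't': array([  73.4028936 ,  334.02034098, 1244.75829675])}
scene cover [(array([244., 273.]), 0.79), (array([150., 288.]), 0.57)]
scene lunchbox [(array([245., 298.]), 0.89)]
scene latch_height [(array([154., 277.]), 0.7), (array([244., 265.]), 0.61)]
scene plate_top [(array([153., 288.]), 0.88), (array([247., 272.]), 0.7)]
scene trivet [(array(
[... 320 characters left out ...]
, -0.99958258, -0.00870629],
       [-0.98680763,  0.02858347, -0.15935396],
       [ 0.1595363 ,  0.00420161, -0.98718312]]), 't': array([ 158.11059454,  623.84186808, 1136.24973673])}
top cover [(array([258., 301.]), 0.82), (array([165., 303.]), 0.74), (array([255., 300.]), 0.21)]
top lunchbox []
top latch_height [(array([258., 300.]), 0.98), (array([163., 302.]), 0.61)]
top plate_top [(array([166., 302.]), 0.86), (array([259., 299.]), 0.73)]
top trivet [(array([260., 300.]), 0.56), (array([366., 196.]), 0.48)]
top mug [(array([365., 194.]), 0.66)]
top honey_jar [(array([272., 222.]), 0.9), (array([259., 302.]), 0.35)]
top spice_jar [(array([443., 201.]), 0.91), (array([259., 302.]), 0.4)]
```

View pics/scene.png

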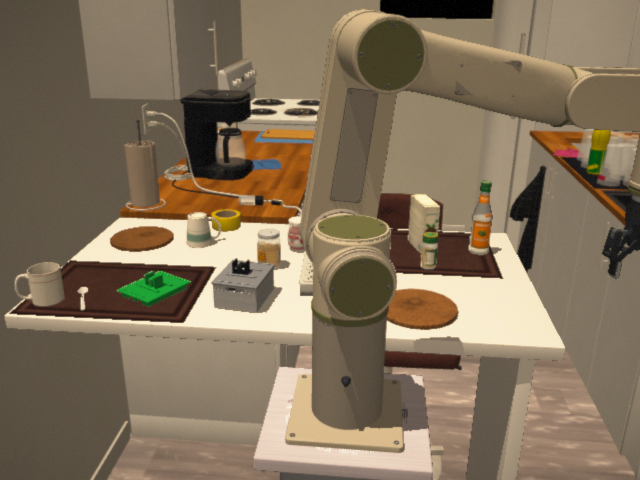

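View pics/top.png

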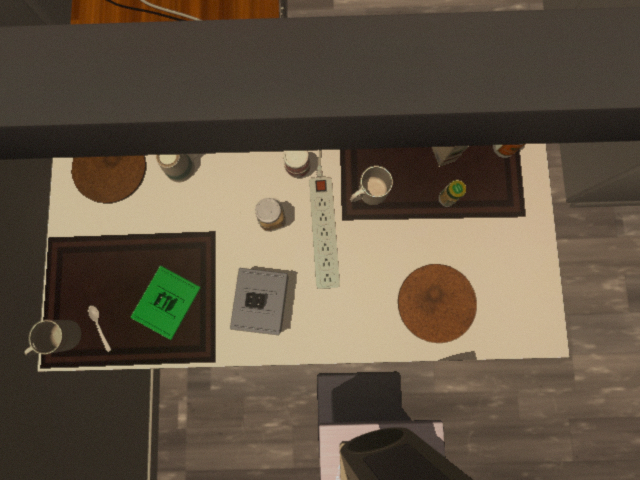

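The target is the grey box with its grey cover, at top (259,300) and scene (245,285). Look-alikes: the green cover at top (165,303), and the far trivet at top (108,172). I choose the grey cover and the near trivet at top (437,302). Next I measure both and check the choice in one crop.

```bash
cat > h.py <<'E'
from bench import *
import cv2,numpy as np
from scipy.spatial.transform import Rotation as Ro
def ray(p,uv,z):
    f=240/np.tan(np.radians(p["vfov"]/2)); uv=np.atleast_2d(np.asarray(uv,float))
    R=np.array(p["R"]);t=np.array(p["t"]);c=-R.T@t
    d=np.c_[(uv[:,0]-p["cx"])/f,(uv[:,1]-p["cy"])/f,np.ones(len(uv))]@R
    return c+d*((z-c[2])/d[:,2])[:,None]
def proj(p,X):
    f=240/np.tan(np.radians(p["vfov"]/2)); q=np.atleast_2d(X)@np.array(p["R"]).T+np.array(p["t"])
    return np.c_[f*q[:,0]/q[:,2]+p["cx"],f*q[:,1]/q[:,2]+p["cy"]]
def rect(p,mask,z):
    cs=max(cv2.findContours(mask.astype(np.uint8),0,2)[0],key=cv2.contourArea)
    return cv2.minAreaRect(ray(p,cs[:,0,:],z)[:,:2].astype(np.float32))
E
python3 - <<'E'
from h import *
im=snapshot("top");p=camera_params("top")
for l in("cover","trivet","mug","honey_jar","spice_jar"):
  z={"cover":78,"trivet":14,"mug":94,"honey_jar":110,"spice_jar":106}[l]
  for d in masks_of("top",l):
    m=d["pixels"]
    print(l,round(d["conf"],2),np.round(d["at"]),m.sum(),np.round(ray(p,d["at"],z),0),rect(p,m,z))
hsv=cv2.cvtColor(im,cv2.COLOR_BGR2HSV)
m=np.zeros((480,640),np.uint8);m[250:350,390:485]=(hsv[250:350,390:485,1]>100)
m=cv2.morphologyEx(m,cv2.MORPH_OPEN,np.ones((3,3)))
print("triv",rect(p,m,14))
for cam in ("top","scene"):
  p=camera_params(cam)
for l in ("latch_height","plate_top","cover"):
  z={"latch_height":96,"plate_top":78,"cover":70}[l]
  print(l,[np.round(ray(camera_params("top"),d["at"],z),0) for d in pinpoint("top",l)])
cv2.imwrite("pics/c1.png",cv2.resize(im[255:345,205:325],None,fx=6,fy=6,interpolation=2))
E
```

```text
cover 0.65 [258. 302.] 3130 [[464. 303.  78.]] ((466.3918151855469, 299.6816101074219), (128.6525421142578, 157.90391540527344), 80.83983612060547)
cover 0.65 [375. 186.] 1092 [[754.  -6.  78.]] ((752.513427734375, -2.2552490234375), (82.03977966308594, 118.95317840576172), 61.96662521362305)
cover 0.56 [166. 301.] 2781 [[473. 534.  78.]] ((469.8174743652344, 535.2739868164062), (119.46966552734375, 149.4735565185547), 60.835205078125)
trivet 0.8 [438. 306.] 4920 [[ 442. -166.   14.]] ((450.13751220703125, -163.75982666015625), (207.65945434570312, 205.2697296142578), 61.167049407958984)
mug 0.8 [374. 187.] 1075 [[749.  -1.  94.]] ((748.2208862304688, -0.1719512939453125), (79.80447387695312, 117.10063934326172), 60.14021301269531)
mug 0.23 [260. 304.] 3095 [[458. 296.  94.]] ((466.31524658203125, 297.523681640625), (124.03009796142578, 153.12953186035156), 81.62846374511719)
honey_jar 0.82 [268. 214.] 770 [[681. 271. 110.]] ((682.799072265625, 266.7616271972656), (84.78650665283203, 65.53459167480469), 19.180452346801758)
spice_jar 0.6 [453. 196.] 419 [[ 715. -199.  106.]] ((722.4136352539062, -197.6275634765625), (41.01337432861328, 76.5219955444336), 42.80185317993164)
triv ((450.4093017578125, -163.3251953125), (206.7798309326172, 204.39096069335938), 88.37088775634766)
latch_height [array([[466., 294.,  96.]]), array([[474., 533.,  96.]])]
plate_top [array([[464., 296.,  78.]]), array([[735.,  15.,  78.]]), array([[479., 532.,  78.]])]
cover [array([[463., 534.,  70.]]), array([[464., 303.,  70.]])]
```

View pics/c1.png

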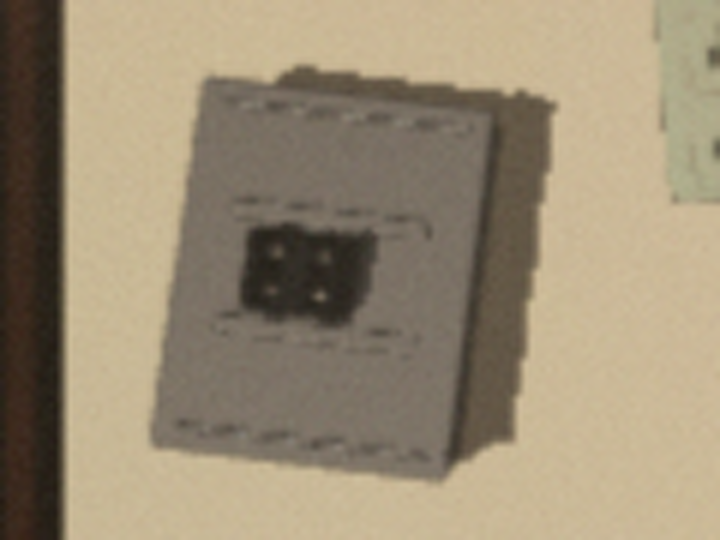

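The crop shows the grey plate with corners at about (205,80), (490,115), (445,475) and (155,445). The black latch at about (310,275) sits left of centre, toward +y. The cover is at (466,300) with yaw about -9°, and the trivet is at (450,-163). I set out at height, turning the tool towards yaw 171.

Call:
step_arm(
  targets=[
    {"dp": [0.125,-0.125,0],"angular": [0,0,-0.055],"fingers": 0},
    {"dp": [0.25,-0.25,0],"angular": [0,0,-0.11],"fingers": 0},
    {"dp": [0.375,-0.375,0],"angular": [0,0,-0.165],"fingers": 0},
    {"dp": [0.5,-0.5,0],"angular": [0,0,-0.22],"fingers": 0},
    {"dp": [0.625,-0.625,0],"angular": [0,0,-0.275],"fingers": 0},
    {"dp": [0.75,-0.75,0],"angular": [0,0,-0.33],"fingers": 0},
    {"dp": [0.875,-0.875,0],"angular": [0,0,-0.385],"fingers": 0},
    {"dp": [1,-1,0],"angular": [0,0,-0.44],"fingers": 0},
  ],
)

```text
time: 2.35
tool_pos: [316.4, -315.5, 231.5]
tcp_rot: [180.0, 0.0, 97.9]
ft_force: [0.4, 0.4, -0.0]
finger_gap: 85.5
grip_force: 0.0
```

```bash
cat >> h.py <<'E'
def st(): 
    s=sense(); print("t %.2f tcp %s rpy %s F %s gap %.1f grip %.1f"%(s["time"],np.round(s["tool_pos"],1),np.round(s["tcp_rot"],1),np.round(s["ft_force"],1),s["finger_gap"],s["grip_force"])); return s
def to(target,yaw):
    s=st(); R=Ro.from_euler("xyz",s["tcp_rot"],degrees=True)
    d=R.inv().apply(np.array(target)-s["tool_pos"])/200
    w=(R.inv()*Ro.from_euler("xyz",[180,0,yaw],degrees=True)).as_rotvec(degrees=True)/180
    print("dp",np.round(d,3),"ang",np.round(w,3))
E
python3 -c "
from h import *
to([440,-100,230],150);to([466,300,230],170.8)"
```

```text
t 2.35 tcp [ 316.4 -315.5  231.5] rpy [180.    0.   97.9] F [ 0.4  0.4 -0. ] gap 85.5 grip 0.0
dp [0.983 0.76  0.007] ang [ 0.     0.    -0.289]
t 2.35 tcp [ 316.4 -315.5  231.5] rpy [180.    0.   97.9] F [ 0.4  0.4 -0. ] gap 85.5 grip 0.0
dp [2.946 1.164 0.006] ang [-0.     0.    -0.405]
```

Call:
step_arm(
  targets=[
    {"dp": [0.125,0.1,0],"angular": [0,0,-0.05],"fingers": 0},
    {"dp": [0.25,0.2,0],"angular": [0,0,-0.1],"fingers": 0},
    {"dp": [0.375,0.3,0],"angular": [0,0,-0.15],"fingers": 0},
    {"dp": [0.5,0.4,0],"angular": [0,0,-0.2],"fingers": 0},
    {"dp": [0.625,0.5,0],"angular": [0,0,-0.25],"fingers": 0},
    {"dp": [0.75,0.6,0],"angular": [0,0,-0.3],"fingers": 0},
    {"dp": [0.875,0.7,0],"angular": [0,0,-0.35],"fingers": 0},
    {"dp": [1,0.76,0],"angular": [0,0,-0.405],"fingers": 0},
  ],
)

```text
time: 3.35
tool_pos: [440.8, -97.2, 231.4]
tcp_rot: [180.0, 0.0, 170.8]
ft_force: [0.9, -0.2, -0.8]
finger_gap: 85.6
grip_force: 0.0
```

```bash
python3 -c "
from h import *
to([466,300,230],170.8)"
```

```text
t 3.35 tcp [440.8 -97.2 231.4] rpy [180.    0.  170.8] F [ 0.9 -0.2 -0.8] gap 85.6 grip 0.0
dp [0.193 1.981 0.007] ang [0. 0. 0.]
```

Call:
step_arm(
  targets=[
    {"dp": [0.02,0.2,0],"angular": [0,0,0],"fingers": 0},
    {"dp": [0.04,0.4,0],"angular": [0,0,0],"fingers": 0},
    {"dp": [0.06,0.6,0],"angular": [0,0,0],"fingers": 0},
    {"dp": [0.08,0.8,0],"angular": [0,0,0],"fingers": 0},
    {"dp": [0.1,1,0],"angular": [0,0,0],"fingers": 0},
    {"dp": [0.1,1,0],"angular": [0,0,0],"fingers": 0},
    {"dp": [0.1,1,0],"angular": [0,0,0],"fingers": 0},
    {"dp": [0.1,1,0],"angular": [0,0,0],"fingers": 0},
  ],
)

```text
time: 4.35
tool_pos: [453.6, 101.4, 231.3]
tcp_rot: [-180.0, 0.0, 170.4]
ft_force: [-1.1, -0.1, 0.3]
finger_gap: 85.5
grip_force: 0.0
```

Call:
step_arm(
  targets=[
    {"dp": [0.02,0.2,0],"angular": [0,0,0],"fingers": 0},
    {"dp": [0.04,0.4,0],"angular": [0,0,0],"fingers": 0},
    {"dp": [0.06,0.6,0],"angular": [0,0,0],"fingers": 0},
    {"dp": [0.08,0.8,0],"angular": [0,0,0],"fingers": 0},
    {"dp": [0.095,0.98,0],"angular": [0,0,0],"fingers": 0},
    {"dp": [0.095,0.98,0],"angular": [0,0,0],"fingers": 0},
    {"dp": [0.095,0.98,0],"angular": [0,0,0],"fingers": 0},
    {"dp": [0.095,0.98,0],"angular": [0,0,0],"fingers": 0},
  ],
)

```text
time: 5.35
tool_pos: [467.6, 297.5, 231.4]
tcp_rot: [-180.0, 0.0, 170.4]
ft_force: [0.6, 0.2, 0.1]
finger_gap: 85.5
grip_force: 0.0
```

Run:
```python
from h import *
s=st();p=camera_params("wrist");im=snapshot("wrist")
cv2.imwrite("pics/w1.png",im)
for d in masks_of("wrist","cover"): print(d["conf"],d["pixels"].sum(),rect(p,d["pixels"],78))
for l,z in(("latch_height",96),("plate_top",78),("cover",70)):
  print(l,[(np.round(d["at"]),np.round(ray(p,d["at"],z),1),round(d["conf"],2)) for d in pinpoint("wrist",l)])
```

```text
t 5.35 tcp [467.6 297.5 231.4] rpy [-180.     0.   170.4] F [0.6 0.2 0.1] gap 85.5 grip 0.0
0.85 19380 ((461.32415771484375, 515.3386840820312), (108.9040298461914, 131.06321716308594), 60.72822952270508)
0.83 29143 ((468.29119873046875, 300.84820556640625), (126.35423278808594, 155.89064025878906), 81.59700012207031)
latch_height [(array([614., 164.]), array([[459.4, 516.3,  96. ]]), 0.92), (array([322., 226.]), array([[469.8, 299. ,  96. ]]), 0.88)]
plate_top [(array([324., 218.]), array([[468.2, 300.7,  78. ]]), 0.79), (array([595., 161.]), array([[458.4, 515.3,  78. ]]), 0.56)]
cover [(array([324., 219.]), array([[470.4, 300.9,  70. ]]), 0.95), (array([593., 165.]), array([[462.7, 519.6,  70. ]]), 0.66)]
```

View pics/w1.png

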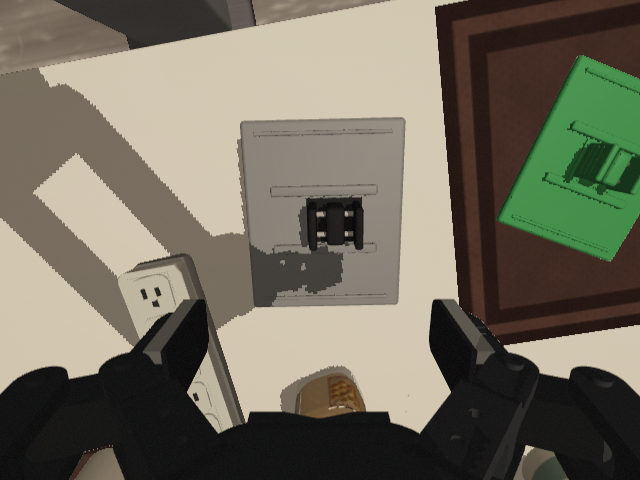

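The wrist view shows the grey plate at (241–405, 118–306), the black tabs at columns 307–316 and 354–363 around row 223, and the green look-alike at right. The latch is right of the plate's middle (+y). I compute its offset from the tab tops.

Run:
```python
from h import *
p=camera_params("wrist");im=cv2.imread("pics/w1.png")
g=im.max(2)[223]; print(g[296:376])
P=ray(p,[[307,223],[363,223],[335,198],[335,249]],111);print(np.round(P,1))
y=np.deg2rad(-8.4);ex=np.array([np.cos(y),np.sin(y)]);ey=np.array([-np.sin(y),np.cos(y)])
for q in P: d=q[:2]-[468.3,300.8]; print("cover x,y",d@ex,d@ey)
L=np.array([468.3,300.8])+7*ey;print(L)
```

```text
[140 140 139 141  68  68  69  68  67  67  68  27  18  25  28  32  34  35
  35  32  17  36  21  16  17  16  14  19  15  18  15  23  26  30  34  32
  34  34  35  37  35  35  35  36  37  33  31  29  19  18  17  17  16  14
  18  17  13  12  13  12  25  27  32  33  36  35  27  83 143 142 143 142
 143 143 143 143 143 142 143 142]
[[461.6 289.9 111. ]
 [468.3 329.7 111. ]
 [447.  312.6 111. ]
 [484.4 306.8 111. ]]
cover x,y -5.03593952054985 -11.764804372039006
cover x,y -4.201917372747626 28.60406975508365
cover x,y -22.845202111562855 8.573129111002936
cover x,y 15.0904881136543 8.253717900415674
[469.3225812  307.72490633]
```

```bash
python3 -c "
from h import *
to([469.5,309.1,83],171.6)"
```

```text
t 5.60 tcp [467.4 298.3 231.5] rpy [180.    0.  170.4] F [0.1 0.7 0.8] gap 85.3 grip 0.0
dp [-0.001  0.055  0.742] ang [ 0.     0.    -0.006]
```

Call:
step_arm(
  newtons=20,
  targets=[
    {"dp": [0,0.055,0.1],"angular": [0,0,-0.006],"fingers": 0},
    {"dp": [0,0.055,0.25],"angular": [0,0,-0.006],"fingers": 0},
    {"dp": [0,0.055,0.4],"angular": [0,0,-0.006],"fingers": 0},
    {"dp": [0,0.055,0.5],"angular": [0,0,-0.006],"fingers": 0},
    {"dp": [0,0.055,0.6],"angular": [0,0,-0.006],"fingers": 0},
    {"dp": [0,0.055,0.67],"angular": [0,0,-0.006],"fingers": 0.1},
    {"dp": [0,0.055,0.71],"angular": [0,0,-0.006],"fingers": 0.2},
    {"dp": [0,0.055,0.735],"angular": [0,0,-0.006],"fingers": 0.35},
  ],
)

```text
time: 6.6
tool_pos: [469.4, 309.8, 84.3]
tcp_rot: [180.0, 0.0, 171.6]
ft_force: [-0.5, -0.7, 0.7]
finger_gap: 55.8
grip_force: 0.0
```

Call:
step_arm(
  targets=[
    {"dp": [0,0,0],"angular": [0,0,0],"fingers": 0.35},
    {"dp": [0,0,0],"angular": [0,0,0],"fingers": 0.37},
    {"dp": [0,0,0],"angular": [0,0,0],"fingers": 0.39},
    {"dp": [0,0,0],"angular": [0,0,0],"fingers": 0.41},
    {"dp": [0,0,0],"angular": [0,0,0],"fingers": 0.43},
    {"dp": [0,0,0],"angular": [0,0,0],"fingers": 0.44},
    {"dp": [0,0,0],"angular": [0,0,0],"fingers": 0.45},
    {"dp": [0,0,0],"angular": [0,0,0],"fingers": 0.45},
  ],
)

```text
time: 7.6
tool_pos: [469.1, 309.6, 84.3]
tcp_rot: [-180.0, -0.0, 171.6]
ft_force: [0.3, 0.2, 1.0]
finger_gap: 47.0
grip_force: 0.0
```

```bash
python3 -c "
from h import *
s=st();print(s['wrist_torque']);cv2.imwrite('pics/w2.png',snapshot('wrist')[100:480])"
```

```text
t 7.60 tcp [469.1 309.6  84.3] rpy [-180.    -0.   171.6] F [0.3 0.2 1. ] gap 47.0 grip 0.0
[ 0.01472327 -0.00537826 -0.02889563]
```

View pics/w2.png

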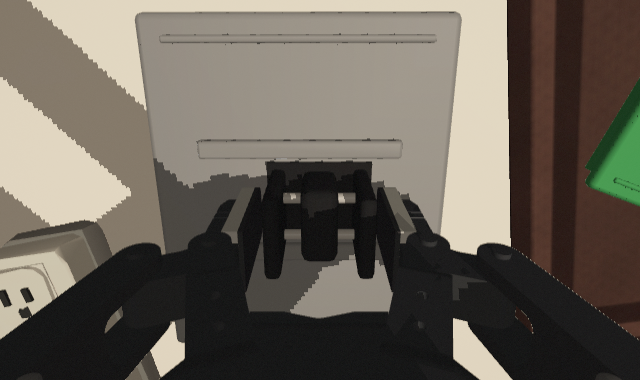

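The pads straddle the tabs almost evenly: tab faces at columns 264 and 376, pads at about 257 and 384. Now I feel by closing in small steps with bounded closure, watching the side force.

Call:
step_arm(
  targets=[
    {"dp": [0,0,0],"angular": [0,0,0],"fingers": 0.46},
    {"dp": [0,0,0],"angular": [0,0,0],"fingers": 0.47},
    {"dp": [0,0,0],"angular": [0,0,0],"fingers": 0.48},
    {"dp": [0,0,0],"angular": [0,0,0],"fingers": 0.485},
    {"dp": [0,0,0],"angular": [0,0,0],"fingers": 0.49},
    {"dp": [0,0,0],"angular": [0,0,0],"fingers": 0.495},
    {"dp": [0,0,0],"angular": [0,0,0],"fingers": 0.5},
    {"dp": [0,0,0],"angular": [0,0,0],"fingers": 0.5},
  ],
)

```text
time: 8.65
tool_pos: [469.1, 309.6, 84.3]
tcp_rot: [-180.0, 0.0, 171.6]
ft_force: [-1.0, -0.0, -0.0]
finger_gap: 42.6
grip_force: 0.0
```

```bash
python3 -c "
from h import *
s=st();print(s['wrist_torque'])"
```

```text
t 8.65 tcp [469.1 309.6  84.3] rpy [-180.     0.   171.6] F [-1. -0. -0.] gap 42.6 grip 0.0
[-0.04446039  0.01388906  0.0241551 ]
```

Call:
step_arm(
  targets=[
    {"dp": [0,0.003,0],"angular": [0,0,0],"fingers": 0.5},
    {"dp": [0,0.006,0],"angular": [0,0,0],"fingers": 0.5},
    {"dp": [0,0.0075,0],"angular": [0,0,0],"fingers": 0.5},
    {"dp": [0,0.0075,0],"angular": [0,0,0],"fingers": 0.5},
    {"dp": [0,0.0075,0],"angular": [0,0,0],"fingers": 0.5},
    {"dp": [0,0.0075,0],"angular": [0,0,0],"fingers": 0.5},
    {"dp": [0,0.0075,0],"angular": [0,0,0],"fingers": 0.5},
    {"dp": [0,0.0075,0],"angular": [0,0,0],"fingers": 0.5},
  ],
)

```text
time: 9.65
tool_pos: [469.3, 311.1, 84.3]
tcp_rot: [-180.0, -0.0, 171.6]
ft_force: [-0.2, -0.3, 0.3]
finger_gap: 42.7
grip_force: 0.1
```

Call:
step_arm(
  targets=[
    {"dp": [0,-0.007,0],"angular": [0,0,0],"fingers": 0.5},
    {"dp": [0,-0.01,0],"angular": [0,0,0],"fingers": 0.5},
    {"dp": [0,-0.015,0],"angular": [0,0,0],"fingers": 0.5},
    {"dp": [0,-0.015,0],"angular": [0,0,0],"fingers": 0.5},
    {"dp": [0,-0.015,0],"angular": [0,0,0],"fingers": 0.5},
    {"dp": [0,-0.015,0],"angular": [0,0,0],"fingers": 0.5},
    {"dp": [0,-0.015,0],"angular": [0,0,0],"fingers": 0.5},
    {"dp": [0,-0.015,0],"angular": [0,0,0],"fingers": 0.5},
  ],
)

```text
time: 10.65
tool_pos: [468.9, 308.2, 84.3]
tcp_rot: [180.0, -0.0, 171.6]
ft_force: [-0.2, 1.0, 0.2]
finger_gap: 42.9
grip_force: 0.4
```

Side force is nearly symmetric at ±1.5 mm, slightly more at -y, so the centre is about +0.2 mm from the start. I recentre and squeeze partway, checking the side force.

Call:
step_arm(
  newtons=20,
  targets=[
    {"dp": [0,0.0085,0],"angular": [0,0,0],"fingers": 0.5},
    {"dp": [0,0.0085,0],"angular": [0,0,0],"fingers": 0.51},
    {"dp": [0,0.0085,0],"angular": [0,0,0],"fingers": 0.53},
    {"dp": [0,0.0085,0],"angular": [0,0,0],"fingers": 0.55},
    {"dp": [0,0.0085,0],"angular": [0,0,0],"fingers": 0.57},
    {"dp": [0,0.0085,0],"angular": [0,0,0],"fingers": 0.58},
    {"dp": [0,0.0085,0],"angular": [0,0,0],"fingers": 0.58},
    {"dp": [0,0.0085,0],"angular": [0,0,0],"fingers": 0.58},
  ],
)

```text
time: 11.65
tool_pos: [469.2, 309.9, 84.8]
tcp_rot: [180.0, 0.0, 171.6]
ft_force: [-3.3, -1.1, 5.4]
finger_gap: 35.8
grip_force: 8.8
```

```bash
python3 -c "
from h import *
s=st();print(s['wrist_torque'])"
```

```text
t 11.65 tcp [469.2 309.9  84.8] rpy [180.    0.  171.6] F [-3.3 -1.1  5.4] gap 35.8 grip 8.8
[-0.23256632  0.45949995  0.00479332]
```

Call:
step_arm(
  newtons=20,
  targets=[
    {"dp": [0,0,-0.003],"angular": [0,0,0],"fingers": 0.59},
    {"dp": [0,0,-0.005],"angular": [0,0,0],"fingers": 0.6},
    {"dp": [0,0,-0.006],"angular": [0,0,0],"fingers": 0.61},
    {"dp": [0,0,-0.0065],"angular": [0,0,0],"fingers": 0.62},
    {"dp": [0,0,-0.007],"angular": [0,0,0],"fingers": 0.63},
    {"dp": [0,0,-0.0075],"angular": [0,0,0],"fingers": 0.64},
    {"dp": [0,0,-0.0075],"angular": [0,0,0],"fingers": 0.66},
    {"dp": [0,0,-0.0075],"angular": [0,0,0],"fingers": 0.7},
  ],
)

```text
time: 12.65
tool_pos: [469.0, 309.8, 85.7]
tcp_rot: [-180.0, -0.0, 171.6]
ft_force: [-0.6, 0.9, -2.8]
finger_gap: 28.8
grip_force: 20.9
```

```bash
python3 -c "
from h import *
s=st();print(s['wrist_torque'])"
```

```text
t 12.65 tcp [469.  309.8  85.7] rpy [-180.    -0.   171.6] F [-0.6  0.9 -2.8] gap 28.8 grip 20.9
[ 0.04025907  0.07008864 -0.03576434]
```

Call:
step_arm(
  newtons=22,
  targets=[
    {"dp": [0,0,0],"angular": [0,0,0],"fingers": 0.75},
    {"dp": [0,0,-0.002],"angular": [0,0,0],"fingers": 0.75},
    {"dp": [0,0,-0.004],"angular": [0,0,0],"fingers": 0.75},
    {"dp": [0,0,-0.006],"angular": [0,0,0],"fingers": 0.75},
    {"dp": [0,0,-0.008],"angular": [0,0,0],"fingers": 0.75},
    {"dp": [0,0,-0.01],"angular": [0,0,0],"fingers": 0.75},
    {"dp": [0,0,-0.0125],"angular": [0,0,0],"fingers": 0.75},
    {"dp": [0,0,-0.0125],"angular": [0,0,0],"fingers": 0.75},
  ],
)

```text
time: 13.65
tool_pos: [469.2, 309.8, 88.4]
tcp_rot: [180.0, 0.0, 171.6]
ft_force: [-0.1, 0.1, -2.3]
finger_gap: 28.9
grip_force: 22.4
```

```bash
python3 -c "
from h import *
s=st();print(s['wrist_torque'])"
```

```text
t 13.65 tcp [469.2 309.8  88.4] rpy [180.    0.  171.6] F [-0.1  0.1 -2.3] gap 28.9 grip 22.4
[ 0.04275397 -0.0582384  -0.00990257]
```

It rose 2.7 mm with only the cover's weight on the wrist, so both catches are free. I lift straight out.

Call:
step_arm(
  newtons=26,
  targets=[
    {"dp": [0,0,-0.015],"angular": [0,0,0],"fingers": 0.75},
    {"dp": [0,0,-0.03],"angular": [0,0,0],"fingers": 0.75},
    {"dp": [0,0,-0.045],"angular": [0,0,0],"fingers": 0.75},
    {"dp": [0,0,-0.06],"angular": [0,0,0],"fingers": 0.75},
    {"dp": [0,0,-0.08],"angular": [0,0,0],"fingers": 0.75},
    {"dp": [0,0,-0.1],"angular": [0,0,0],"fingers": 0.75},
    {"dp": [0,0,-0.12],"angular": [0,0,0],"fingers": 0.75},
    {"dp": [0,0,-0.14],"angular": [0,0,0],"fingers": 0.75},
  ],
)

```text
time: 14.65
tool_pos: [469.1, 309.8, 116.6]
tcp_rot: [180.0, 0.0, 171.6]
ft_force: [-0.4, -0.2, -2.7]
finger_gap: 28.7
grip_force: 27.8
```

Call:
step_arm(
  newtons=26,
  targets=[
    {"dp": [0,0,-0.06],"angular": [0,0,0],"fingers": 0.75},
    {"dp": [0,0,-0.12],"angular": [0,0,0],"fingers": 0.75},
    {"dp": [0,0,-0.18],"angular": [0,0,0],"fingers": 0.75},
    {"dp": [0,0,-0.24],"angular": [0,0,0],"fingers": 0.75},
    {"dp": [0,0,-0.3],"angular": [0,0,0],"fingers": 0.75},
    {"dp": [0,0,-0.36],"angular": [0,0,0],"fingers": 0.75},
    {"dp": [0,0,-0.41],"angular": [0,0,0],"fingers": 0.75},
    {"dp": [0,0,-0.41],"angular": [0,0,0],"fingers": 0.75},
  ],
)

```text
time: 15.65
tool_pos: [469.7, 310.1, 199.5]
tcp_rot: [179.9, 0.1, 171.6]
ft_force: [0.4, -0.1, -4.0]
finger_gap: 28.7
grip_force: 27.8
```

Run:
```python
from h import *
s=st();print(s['wrist_torque'])
im=snapshot("scene");cv2.imwrite("pics/s2.png",cv2.resize(im[180:330,60:460],None,fx=2,fy=2))
# target: cover middle over trivet at yaw 171.6 ; latch offset 8.4 toward +y cover
y=np.deg2rad(-8.4);ey=np.array([-np.sin(y),np.cos(y)])
T=np.array([450.3,-163.5])+8.6*ey; print(T); to([*T,s["tool_pos"][2]],171.6)
```

```text
t 15.65 tcp [469.7 310.1 199.5] rpy [1.799e+02 1.000e-01 1.716e+02] F [ 0.4 -0.1 -4. ] gap 28.7 grip 27.8
[0.08505332 0.00907616 0.01123372]
[ 451.55631405 -154.99225794]
t 15.70 tcp [469.3 309.9 198.6] rpy [180.    0.  171.6] F [-0.3  0.  -2.9] gap 28.9 grip 27.8
dp [-0.253 -2.312 -0.005] ang [ 0.  0. -0.]
```

View pics/s2.png

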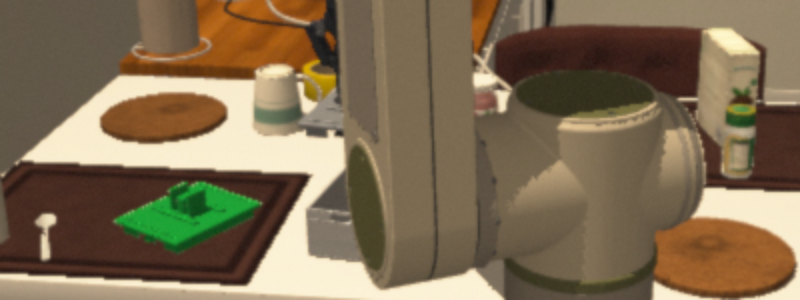

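The cover is out; its grey edge shows beside the arm at about (322,115), and the open box is at (335,225). I carry it to the near trivet at a moderate speed.

Call:
step_arm(
  targets=[
    {"dp": [-0.005,-0.05,0],"angular": [0,0,0],"fingers": 0.75},
    {"dp": [-0.02,-0.15,0],"angular": [0,0,0],"fingers": 0.75},
    {"dp": [-0.03,-0.28,0],"angular": [0,0,0],"fingers": 0.75},
    {"dp": [-0.045,-0.42,0],"angular": [0,0,0],"fingers": 0.75},
    {"dp": [-0.06,-0.56,0],"angular": [0,0,0],"fingers": 0.75},
    {"dp": [-0.075,-0.7,0],"angular": [0,0,0],"fingers": 0.75},
    {"dp": [-0.09,-0.84,0],"angular": [0,0,0],"fingers": 0.75},
    {"dp": [-0.105,-0.96,0],"angular": [0,0,0],"fingers": 0.75},
  ],
)

```text
time: 16.7
tool_pos: [461.0, 114.5, 197.9]
tcp_rot: [-180.0, -0.0, 171.5]
ft_force: [0.3, 0.9, -3.4]
finger_gap: 29.2
grip_force: 27.8
```

Call:
step_arm(
  targets=[
    {"dp": [-0.01,-0.1,0],"angular": [0,0,0],"fingers": 0.75},
    {"dp": [-0.02,-0.22,0],"angular": [0,0,0],"fingers": 0.75},
    {"dp": [-0.035,-0.34,0],"angular": [0,0,0],"fingers": 0.75},
    {"dp": [-0.05,-0.46,0],"angular": [0,0,0],"fingers": 0.75},
    {"dp": [-0.065,-0.58,0],"angular": [0,0,0],"fingers": 0.75},
    {"dp": [-0.075,-0.7,0],"angular": [0,0,0],"fingers": 0.75},
    {"dp": [-0.085,-0.8,0],"angular": [0,0,0],"fingers": 0.75},
    {"dp": [-0.095,-0.88,0],"angular": [0,0,0],"fingers": 0.75},
  ],
)

```text
time: 17.7
tool_pos: [453.8, -61.7, 198.0]
tcp_rot: [-180.0, -0.0, 171.5]
ft_force: [0.9, -0.0, -2.4]
finger_gap: 28.5
grip_force: 27.8
```

Run:
```python
from h import *
to([451.5,-155,198.6],171.6)
```

```text
t 17.70 tcp [453.8 -61.7 198. ] rpy [-180.    -0.   171.5] F [ 0.9 -0.  -2.4] gap 28.5 grip 27.8
dp [-0.058 -0.463 -0.003] ang [-0.    -0.    -0.001]
```

Call:
step_arm(
  targets=[
    {"dp": [-0.01,-0.08,0],"angular": [0,0,0],"fingers": 0.75},
    {"dp": [-0.02,-0.2,0.02],"angular": [0,0,0],"fingers": 0.75},
    {"dp": [-0.04,-0.32,0.08],"angular": [0,0,0],"fingers": 0.75},
    {"dp": [-0.05,-0.41,0.18],"angular": [0,0,0],"fingers": 0.75},
    {"dp": [-0.058,-0.463,0.3],"angular": [0,0,0],"fingers": 0.75},
    {"dp": [-0.058,-0.463,0.42],"angular": [0,0,0],"fingers": 0.75},
    {"dp": [-0.058,-0.463,0.52],"angular": [0,0,0],"fingers": 0.75},
    {"dp": [-0.058,-0.463,0.58],"angular": [0,0,0],"fingers": 0.75},
  ],
)

```text
time: 18.7
tool_pos: [451.8, -153.4, 81.0]
tcp_rot: [180.0, -0.1, 171.6]
ft_force: [0.3, -1.0, -2.6]
finger_gap: 28.6
grip_force: 27.8
```

Run:
```python
from h import *
s=st()
cz=s["tool_pos"][2]-85.7+70
for c in("wrist","top"):
  p=camera_params(c);im=snapshot(c);cv2.imwrite(f"pics/{c}3.png",im)
  for l,z in(("cover",cz+8),("trivet",14)):
    print(c,l,[(round(d["conf"],2),np.round(d["at"]),d["pixels"].sum(),rect(p,d["pixels"],z)) for d in masks_of(c,l)])
  print(c,[(np.round(d["at"]),np.round(ray(p,d["at"],cz),1),round(d["conf"],2)) for d in pinpoint(c,"cover")])
a=cv2.imread("pics/wrist3.png");b=cv2.imread("pics/top3.png")[200:400,340:540]
cv2.imwrite("pics/m3.png",np.hstack([cv2.resize(a,(440,330)),cv2.resize(b,(330,330))]))
```

```text
t 18.70 tcp [ 451.8 -153.4   81. ] rpy [ 1.800e+02 -1.000e-01  1.716e+02] F [ 0.3 -1.  -2.6] gap 28.6 grip 27.8
wrist cover [(0.95, array([304., 226.]), np.int64(71720), ((444.0830078125, -161.12615966796875), (124.35347747802734, 140.79075622558594), 81.58135986328125))]
wrist trivet [(0.96, array([313., 111.]), np.int64(14541), ((361.3228454589844, -150.00991821289062), (125.53301239013672, 21.934585571289062), 81.53910827636719))]
wrist [(array([303., 290.]), array([[ 451.4, -161.4,   65.3]]), 0.73)]
top cover [(0.86, array([426., 292.]), np.int64(1387), ((452.9880065917969, -144.4205322265625), (89.4038314819336, 155.7044219970703), 81.4731216430664)), (0.64, array([165., 302.]), np.int64(2858), ((469.796142578125, 536.3650512695312), (123.366455078125, 150.20114135742188), 61.11524200439453))]
top trivet [(0.82, array([416., 303.]), np.int64(1385), ((462.7802429199219, -124.88343811035156), (130.32481384277344, 206.50875854492188), 69.80902099609375)), (0.31, array([260., 301.]), np.int64(2940), ((467.79547119140625, 305.00531005859375), (131.52915954589844, 157.859130859375), 81.6963119506836))]
top [(array([443., 303.]), array([[ 448.7, -165.8,   65.3]]), 0.87), (array([165., 306.]), array([[461.4, 540.1,  65.3]]), 0.64)]
```

View pics/m3.png

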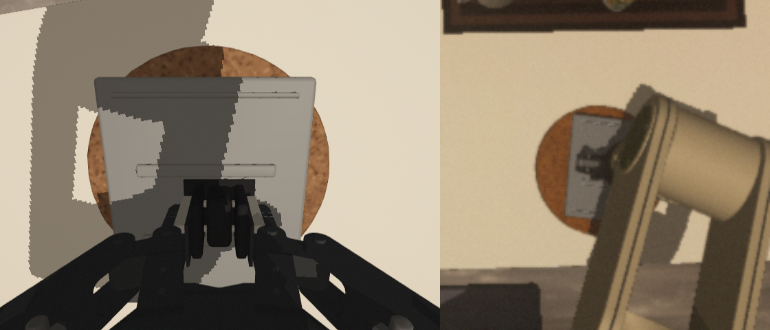

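The cover hangs level over the near trivet: plate at columns 95–316 of the left view, cork showing on every visible side. I fit the cork's circle in the same wrist picture to get a relative correction.

Run:
```python
from h import *
from scipy.optimize import least_squares
s=st();p=camera_params("wrist");im=cv2.imread("pics/wrist3.png");h=cv2.cvtColor(im,cv2.COLOR_BGR2HSV)
m=((h[...,1]>110)&(h[...,0]<20)&(h[...,2]>40)).astype(np.uint8);m=cv2.morphologyEx(m,2,np.ones((3,3)));m[330:]=0
pts=[]
for v in range(80,320,4):
  c=np.where(m[v])[0]
  if len(c)>3: pts+= [(c[0],v),(c[-1],v)]
for u in range(220,320,4):
  r=np.where(m[:,u])[0]
  if len(r)>3: pts.append((u,r[0]))
P=ray(p,pts,14)[:,:2]
r=least_squares(lambda q:np.hypot(*(P-q).T)-104.5,[450,-163],loss="soft_l1",f_scale=1)
print(len(P),r.x,np.median(abs(r.fun)))
p=camera_params("top");im=cv2.imread("pics/top3.png")
```

```text
t 19.10 tcp [ 453.3 -153.7   83.3] rpy [-1.800e+02  1.000e-01  1.716e+02] F [-0.2 -0.4 -2.4] gap 28.2 grip 27.8
121 [ 455.89945481 -164.42198245] 0.5853370989079707
```

Call:
step_arm(
  targets=[
    {"dp": [0,-0.0075,0.03],"angular": [0,0,0],"fingers": 0.75},
    {"dp": [0,-0.0075,0.06],"angular": [0,0,0],"fingers": 0.75},
    {"dp": [0,-0.0075,0.09],"angular": [0,0,0],"fingers": 0.75},
    {"dp": [0,-0.0075,0.12],"angular": [0,0,0],"fingers": 0.75},
    {"dp": [0,-0.0075,0.14],"angular": [0,0,0],"fingers": 0.75},
    {"dp": [0,-0.0075,0.155],"angular": [0,0,0],"fingers": 0.75},
    {"dp": [0,-0.0075,0.165],"angular": [0,0,0],"fingers": 0.75},
    {"dp": [0,-0.0075,0.17],"angular": [0,0,0],"fingers": 0.75},
  ],
)

```text
time: 20.1
tool_pos: [452.4, -154.9, 48.3]
tcp_rot: [-180.0, 0.0, 171.6]
ft_force: [-0.3, -0.2, -2.5]
finger_gap: 28.4
grip_force: 27.8
```

Call:
step_arm(
  targets=[
    {"dp": [0,0,0.002],"angular": [0,0,0],"fingers": 0.75},
    {"dp": [0,0,0.004],"angular": [0,0,0],"fingers": 0.75},
    {"dp": [0,0,0.006],"angular": [0,0,0],"fingers": 0.75},
    {"dp": [0,0,0.008],"angular": [0,0,0],"fingers": 0.75},
    {"dp": [0,0,0.01],"angular": [0,0,0],"fingers": 0.75},
    {"dp": [0,0,0.01],"angular": [0,0,0],"fingers": 0.75},
    {"dp": [0,0,0.01],"angular": [0,0,0],"fingers": 0.75},
    {"dp": [0,0,0.01],"angular": [0,0,0],"fingers": 0.75},
  ],
)

```text
time: 21.1
tool_pos: [452.3, -154.9, 46.3]
tcp_rot: [-180.0, 0.0, 171.6]
ft_force: [-0.0, -0.7, -3.2]
finger_gap: 28.9
grip_force: 27.8
```

Call:
step_arm(
  targets=[
    {"dp": [0,0,0.0015],"angular": [0,0,0],"fingers": 0.75},
    {"dp": [0,0,0.003],"angular": [0,0,0],"fingers": 0.75},
    {"dp": [0,0,0.0045],"angular": [0,0,0],"fingers": 0.75},
    {"dp": [0,0,0.006],"angular": [0,0,0],"fingers": 0.75},
    {"dp": [0,0,0.0075],"angular": [0,0,0],"fingers": 0.75},
    {"dp": [0,0,0.009],"angular": [0,0,0],"fingers": 0.75},
    {"dp": [0,0,0.01],"angular": [0,0,0],"fingers": 0.75},
    {"dp": [0,0,0.01],"angular": [0,0,0],"fingers": 0.75},
  ],
)

```text
time: 22.1
tool_pos: [452.3, -154.8, 44.3]
tcp_rot: [-180.0, -0.0, 171.6]
ft_force: [0.8, 0.7, -2.8]
finger_gap: 28.6
grip_force: 27.8
```

Call:
step_arm(
  targets=[
    {"dp": [0,0,0.001],"angular": [0,0,0],"fingers": 0.75},
    {"dp": [0,0,0.002],"angular": [0,0,0],"fingers": 0.75},
    {"dp": [0,0,0.003],"angular": [0,0,0],"fingers": 0.75},
    {"dp": [0,0,0.004],"angular": [0,0,0],"fingers": 0.75},
    {"dp": [0,0,0.005],"angular": [0,0,0],"fingers": 0.75},
    {"dp": [0,0,0.005],"angular": [0,0,0],"fingers": 0.75},
    {"dp": [0,0,0.005],"angular": [0,0,0],"fingers": 0.75},
    {"dp": [0,0,0.005],"angular": [0,0,0],"fingers": 0.75},
  ],
)

```text
time: 23.1
tool_pos: [452.4, -154.9, 43.6]
tcp_rot: [-180.0, 0.0, 171.6]
ft_force: [-3.4, 2.0, 4.9]
finger_gap: 28.8
grip_force: 29.7
```

The cover touches down gently (net load about 8 N). I open slowly.

Call:
step_arm(
  targets=[
    {"dp": [0,0,0],"angular": [0,0,0],"fingers": 0.64},
    {"dp": [0,0,0],"angular": [0,0,0],"fingers": 0.61},
    {"dp": [0,0,0],"angular": [0,0,0],"fingers": 0.58},
    {"dp": [0,0,0],"angular": [0,0,0],"fingers": 0.55},
    {"dp": [0,0,0],"angular": [0,0,0],"fingers": 0.52},
    {"dp": [0,0,0],"angular": [0,0,0],"fingers": 0.48},
    {"dp": [0,0,0],"angular": [0,0,0],"fingers": 0.4},
    {"dp": [0,0,0],"angular": [0,0,0],"fingers": 0.3},
  ],
)

```text
time: 24.1
tool_pos: [452.5, -154.9, 43.4]
tcp_rot: [-180.0, 0.0, 171.6]
ft_force: [-0.0, -0.4, -0.7]
finger_gap: 60.1
grip_force: 0.0
```

Call:
step_arm(
  targets=[
    {"dp": [0,0,-0.02],"angular": [0,0,0],"fingers": 0.25},
    {"dp": [0,0,-0.06],"angular": [0,0,0],"fingers": 0.2},
    {"dp": [0,0,-0.15],"angular": [0,0,0],"fingers": 0.2},
    {"dp": [0,0,-0.25],"angular": [0,0,0],"fingers": 0.2},
    {"dp": [0,0,-0.4],"angular": [0,0,0],"fingers": 0.2},
    {"dp": [0,0,-0.6],"angular": [0,0,0],"fingers": 0.2},
    {"dp": [0,0,-0.8],"angular": [0,0,0],"fingers": 0.2},
    {"dp": [0,0,-1],"angular": [0,0,0],"fingers": 0.2},
  ],
)

```text
time: 25.1
tool_pos: [452.3, -154.8, 246.3]
tcp_rot: [-180.0, 0.1, 171.6]
ft_force: [0.8, 0.1, -0.6]
finger_gap: 68.2
grip_force: 0.0
```

Run:
```python
from h import *
import time
snapshot("top");snapshot("top");snapshot("top");snapshot("top")
s=st()
p=camera_params("wrist");im=snapshot("wrist");cv2.imwrite("pics/w4.png",im)
for l,z in(("cover",36),("trivet",14)):
    print(l,[(round(d["conf"],2),np.round(d["at"]),d["pixels"].sum(),rect(p,d["pixels"],z)) for d in masks_of("wrist",l)])
```

```text
t 25.30 tcp [ 453.  -155.1  245.4] rpy [-179.9    0.2  171.6] F [-0.4  0.2 -1.6] gap 68.2 grip 0.0
cover [(0.83, array([312., 200.]), np.int64(20990), ((450.70989990234375, -163.23880004882812), (125.45001220703125, 153.78866577148438), 81.56791687011719))]
trivet [(0.61, array([376., 192.]), np.int64(11505), ((424.630126953125, -119.16717529296875), (206.06912231445312, 101.54112243652344), 31.612958908081055))]
```

View pics/w4.png

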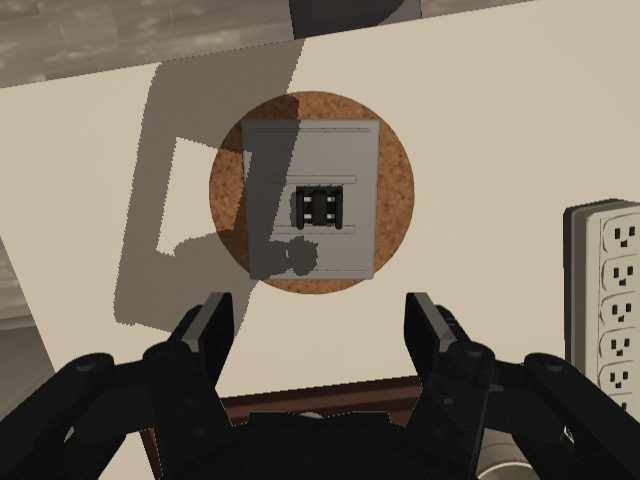

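The cover lies flat on the cork: plate at columns 242–380 and rows 120–279, cork circle at columns 209–414 and rows 91–295. The hand is clear. I check the centring numerically.

Run:
```python
from h import *
from scipy.optimize import least_squares
p=camera_params("wrist");im=cv2.imread("pics/w4.png");h=cv2.cvtColor(im,cv2.COLOR_BGR2HSV)
m=((h[...,1]>110)&(h[...,0]<20)&(h[...,2]>40)).astype(np.uint8);m=cv2.morphologyEx(m,2,np.ones((3,3)));m[300:]=0;m[:80]=0
c=max(cv2.findContours(m,0,2)[0],key=cv2.contourArea)
P=ray(p,cv2.convexHull(c)[:,0],14)[:,:2]
r=least_squares(lambda q:np.hypot(*(P-q[:2]).T)-q[2],[450,-163,104],loss="soft_l1");print(r.x,len(P),np.median(abs(r.fun)))
q=camera_params("top");im=snapshot("top")
for l,z in(("mug",94),("honey_jar",110),("spice_jar",106)):
  print(l,[(round(d["conf"],2),np.round(d["at"])) for d in masks_of("top",l)][:2])
```

```text
[ 449.31576685 -159.78997138   99.72784229] 27 0.29883366060991534
mug [(0.67, array([375., 184.])), (0.52, array([258., 301.]))]
honey_jar [(0.78, array([267., 216.]))]
spice_jar [(0.81, array([451., 196.]))]
```

Run:
```python
from h import *
p=camera_params("wrist")
P=ray(p,[[209,193],[414,193],[311,91],[311,295]],14);print(P,P[:2].mean(0),P[2:].mean(0),np.hypot(*(P[0]-P[1])[:2]),np.hypot(*(P[2]-P[3])[:2]))
```

```text
[[ 427.38427688 -261.87646966   14.        ]
 [ 457.37242667  -60.36570727   14.        ]
 [ 348.52032535 -147.14253454   14.        ]
 [ 551.44731754 -178.4754189    14.        ]] [ 442.37835177 -161.12108847   14.        ] [ 449.98382145 -162.80897672   14.        ] 203.7299106304985 205.33171649796728
```

```bash
python3 -c "
from h import *
print(hand_in())"
```

```text
the job is handed in; nothing more can be done
None
```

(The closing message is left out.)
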